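Clear the spent cartridge from the sauce dispenser

TASK

The sauce cartridge in the sloping dispenser is spent. Swing the ratchet pawl up off the toothed rod and leave it up, draw the rod all the way back out of the cartridge, then pull the cartridge out of its spring clips and lay it down flat in the empty steel pan. Leave the other things on the table standing where they are.

Things in the scene. Friction and masses are not known exactly. Their poses are not given: they have to be found in the camera images.
- console: The dispenser: fixed bench stand with a flat aluminium face, 165 mm up the slope by 260 mm along, sloping 31 degrees, facing up and back towards the robot. Origin on the table under the face; its y is level along the rod and cartridge, its z up, its x horizontal, away from the robot.
- seat (a point): Centre of the cartridge's place in the clips, fixed. FACE axes: z square out of the face (31 degrees from vertical, leaning towards the robot), y level along the rod, x up the slope. The face is 40 mm below along z. Offsets from here in mm: pawl_pivot (0, 138, 18), pawl_tab with pawl down (0, 102, 49), rod_grip with rod fully in (0, 223.5, 0).
- clip_near (a point): Middle of the C-shaped steel spring clip nearer the rod grip (45 mm from seat), on the cartridge axis; FACE axes. 14 mm wide along y, mouth towards +z, lips up to 25 mm out along z and 28 mm to either side.
- clip_far (a point): The other, equal clip, 45 mm on the other side of seat. Between the clips 76 mm of cartridge is free to grip across x, with 40 mm of depth below its centre line.
- guard_edge (a point): Middle of the upper edge of the clear splash guard, a pane square to the face along its whole upper side: 82 mm up the slope from the cartridge and rod axis, its edge 48 mm farther out along z than that axis; FACE axes. It leans over the work, so a tool comes in nearly along -z of the face, tilted 25 to 31 degrees.
- cartridge_mid (a point): Centre of the cartridge: white tube, 40 mm diameter, 130 mm long along this y (x, z mean nothing), 0.08 to 0.17 kg. Its +y end has a 34 mm bore, 50 mm deep, which the rod's 24 mm end disc enters by 45 mm: it cannot come out until the rod is back. Then it comes along +z of the face; the clips resist with about 8 to 16 N for 20 to 25 mm and snap open.
- rod (a joint): Travel of the toothed rod along +y of the face: 0 to 0.003 m at the start (in), 0.080 m = drawn back to its stop. 10 mm square steel bar in line with the cartridge, about 3 N of friction, stays where left. With the pawl down it moves no more than 6 mm: its teeth (14 mm pitch, 5 mm high) catch on the pawl.
- rod_grip (a point): Middle of the black hand grip at the rod's +y end, on the rod axis; moves with the rod; FACE axes. 26 mm diameter, 34 mm long along y between 36 mm flanges; free all round, beyond the edge of the face.
- pawl (a joint): Angle of the ratchet pawl: 0 = down in the teeth, grows as it is lifted, 0.95 rad = fully up at its stop. A stiff hinge (0.06 N m, under 2 N at the tab): it stays where it is left. The tip is clear of the teeth from about 0.15 rad.
- pawl_tab (a point): Point on the pawl's finger tab, 14 mm below its upper end; turns with the pawl (FACE axes when down). Flat steel plate, 16 mm wide across x, 6 mm thick along y, standing 40 mm out of the pawl along z. Pinch it across x and swing it about the pivot, or push it towards +y: it goes towards +y and outward in an arc of 47 mm radius.
- pawl_pivot (a point): Pivot of the pawl, fixed; FACE axes; the hinge axis is x. Lifted by angle a, the tab point lies from here at y = -36 cos a + 31 sin a, z = 36 sin a + 31 cos a (mm).
- pan: Open steel pan, fixed on the table left or right of the dispenser. Origin at the centre of its underside; 170 mm along its x, 210 mm along its y, 55 mm high, walls and floor 4 mm.
- scale: Low grey portion scale, fixed on the table on the other side from the pan, 170 by 200 mm, 42 mm high. Not used.
- soy_bottle: Bystander: tall dark sauce bottle, 60 mm across, 200 mm high; origin at its underside.
- vinegar_bottle: Bystander: tall clear bottle, 56 mm across, 190 mm high; origin at its underside.
- jar: Bystander: squat glass jar, 72 mm across, 90 mm high; origin at its underside.
- dip_cup: Bystander: small open steel cup, 64 mm across, 45 mm high; origin at its underside.
- bowl: Bystander: white bowl, 110 mm across, 45 mm high; origin at its underside.
- can: Bystander: steel can, 70 mm across, 100 mm high; origin at its underside.
- spoon: Bystander: spoon lying on the table; origin at its underside.
Things that resemble listed ones, but are neither listed nor needed, are in the scene too. What is shaped like the part that bears cartridge_mid but red or yellow is not meant.

How it is judged:
On the way, in this order (a step that is already met when the one before it is completed fails the run):
1. the pawl is lifted clear of the teeth while the rod is still in (value of joint pawl above 0.3 rad and value of joint rod below 0.012 m), for 0.1 s.
2. the rod is drawn back while the cartridge is still in its clips (value of joint rod above 0.07 m and distance between cartridge_mid and seat below 0.012 m), for 0.1 s.
3. the cartridge is out of its clips, carried by the gripper (distance between cartridge_mid and seat above 0.05 m and contact force between the fingers and cartridge above 0.5 N), for 0.1 s.
At the end, for the whole second after the job is handed in: The cartridge lies flat and at rest on the floor of the steel pan (its centre below 34 mm, its axis within 15 degrees of level), the pawl is still up (over 0.3 rad) and the rod is still drawn back (over 70 mm of its 80 mm) (value of joint pawl above 0.3 rad and value of joint rod above 0.07 m and x of cartridge_mid in the frame of pan between -0.075 and 0.075 m and y of cartridge_mid in the frame of pan between -0.095 and 0.095 m and z of cartridge_mid in the frame of pan below 0.034 m and angle between cartridge_mid's own y axis and vertical between 1.3 and 1.85 rad and linear speed of cartridge below 0.02 m/s); the robot touches nothing.
It fails at once if a bystander on the table is pushed more than 40 mm (distance of any of soy_bottle, vinegar_bottle, jar, dip_cup, bowl, can, spoon from where it was at the start of the episode above 0.04 m).
It fails at once if a bottle, jar, can, cup or bowl is tipped over (angle between any of soy_bottle, vinegar_bottle, jar, dip_cup, bowl, can's own z axis and vertical above 0.5 rad).
It also fails if it takes over 64 s, if anything falls off the work surface, if the arm or the gripper's body presses on something with over 40 N, if the wrist force passes 120 N, or if a joint passes its speed limit or range.

ROBOT

A 6-joint arm with a two-finger parallel gripper is mounted at the origin on the work surface. World frame = base frame: x ahead of the robot, y to its left, z up, the work surface at z = 0. Lengths are in m, angles in rad, forces in N, time in s.
With the tool pointing down it reaches from about 0.275 to 0.825 m from the base axis. Payload 5.2 kg.
Tool frame: the origin (TCP) lies on the front face of the gripper's body, between the roots of the fingers; the fingertips stand 84 mm ahead of it and the grasp point (between the pads) lies 65 mm ahead of it; z points along the fingers, y is the direction in which the jaws open and shut (so a half turn about z gives the same grasp; the last joint's range is limited). The gripper opens to 93 mm and grips with 3 to 60 N. Pads are 15 mm wide; open, the fingers measure 128 mm over their backs; the gripper's body (75 mm by 188 mm) begins 65 mm behind the grasp point.
Start: joints at [-1.42, 0.259, 1.535, -0, 1.348, -0.203], TCP at [0.191, -0.516, 0.303] pointing down, gripper open.
Joint ranges: [-3.14, 3.14], [-0.91, 2.08], [0.19, 2.58], [-1.22, 4.36], [0.22, 2.71], [-3.12, 3.12]. Speed limits (rad/s): [2.57, 2.57, 3.14, 3.14, 3.14, 3.14].

INTERFACE

Orientations are given as a unit quaternion [x, y, z, w].
In Python, from rig import arm gives the robot as it stands. Calls block until the motion is done:
- arm.movep(position, orientation): joint-space move of the TCP to a pose.
- arm.move_l(position, ori=None, rate=0.15): straight line of the TCP; ori=None keeps the orientation; rate is the mean speed in m/s.
- arm.move_joints(angles): joint-space move.
- arm.gripper_to(opening): finger opening in m; the grip force is fixed at half the most; returns when the fingers have stopped.
- arm.wait(seconds).
- arm.solve_ik(position, orientation): joint angles nearest the present ones, or None.
- arm.snapshot(name): name is "scene" or "top"; returns a dict with "image" (420x560x3 uint8, red, green, blue), "range_z" (420x560 float32, m along the optical axis (not along the pixel's ray), 0 where there is no reading), "camera_matrix" (3x3 intrinsics, pixels), "D" ([k1, k2, p1, p2, k3] as OpenCV has them; the pictures are not rectified), "eye" and "attitude" of the camera in the world. Camera axes: x right, y down, z forward; pixel columns grow to the right and rows downward; lengths in m; the calibration is good to about 2 mm. A picture is of the moment at which its call begins.
A pose or a line that the arm cannot do raises arm.PlanningError and nothing moves.
- arm.finish_job(): hands the job in, once; it reports no verdict.
Trained networks look in a picture, given as the dict that the camera call returned (one of the last four; its "shot" number tells which), for a name from the list of things; names that differ only in an ending like _2 or _b are one class to them, and where a whole thing is asked for, a point or a joint stands for the part that bears it (a point fixed in the world has none). Each returns a list of dicts, best first, with "confidence" (0 to 1); they miss things now and then, are a little off and sometimes report something else, mostly with a low value. They report only what shows in the picture. A call takes as long as a camera call. They do not tell look-alikes from the thing itself.
- arm.look_for(name, picture): "uv" ([column, row] in pixels, amid what is visible of it).
Readings, each from a call of its own:
- arm.read_t(): time.
- arm.read_q(): joint angles.
- arm.read_qd(): joint speeds.
- arm.read_joint_torque(): joint torques, N m.
- arm.read_ee_pos(): TCP position.
- arm.read_orientation(): TCP orientation.
- arm.read_contact_force(): force on the tool from outside, world axes, zero at the start.
- arm.read_moment(): the same for the moment, N m.
- arm.read_gripper_width(): finger opening in m.
Only numpy, scipy, OpenCV 4.12 (cv2) and the standard library are available. Lean on these libraries where they do the work, as an engineer would, in place of code of your own. Each camera call takes 0.05 s, during which the arm holds its last target. There are 200 camera calls.

## Working session

There is one attempt and no reset: what is moved stays moved. The work goes in short steps, each a Python script; the robot and the scene stay as the last script left them, time stands still between calls to the robot, and variables do not carry over. Pictures are saved under pics/ and viewed, about 8 in all and at most 12, crops included, and the job is handed in when it is done.

```bash
mkdir -p pics; ls; cat > h.py <<'E'
import numpy as np, cv2, pickle
from rig import arm
from scipy.spatial.transform import Rotation as R
def Rc(s):
    a=np.array(s["attitude"],float)
    return a if a.shape==(3,3) else R.from_quat(a).as_matrix()
def cloud(s):
    z=s["range_z"]; h,w=z.shape
    u,v=np.meshgrid(np.arange(w,dtype=float),np.arange(h,dtype=float))
    n=cv2.undistortPoints(np.stack([u.ravel(),v.ravel()],1).reshape(-1,1,2),np.array(s["camera_matrix"],float),np.array(s["D"],float)).reshape(h,w,2)
    P=np.dstack([n[...,0]*z,n[...,1]*z,z])@Rc(s).T+np.array(s["eye"])
    P[z<=0]=np.nan
    return P
def proj(s,p):
    Rm=Rc(s); q=(np.atleast_2d(p)-np.array(s["eye"]))@Rm
    return cv2.projectPoints(q,np.zeros(3),np.zeros(3),np.array(s["camera_matrix"],float),np.array(s["D"],float))[0].reshape(-1,2)
def save(s,name): cv2.imwrite(f"pics/{name}.png",s["image"][...,::-1])
E
python3 - <<'E'
from h import *
for n in("scene","top"):
    s=arm.snapshot(n); pickle.dump(s,open(n+".pkl","wb")); save(s,n)
    P=cloud(s); print(n,s["eye"],s["attitude"])
    for k in "console cartridge_mid rod_grip pawl_tab clip_near clip_far seat guard_edge pan scale soy_bottle vinegar_bottle jar can bowl dip_cup spoon".split():
        try: r=arm.look_for(k,s)
        except Exception as e: print(k,e); continue
        print(k,[(np.round(d["uv"]).astype(int).tolist(),round(d["confidence"],2),np.round(P[int(d["uv"][1]),int(d["uv"][0])],3).tolist()) for d in r[:3]])
E
```

```text
pics
scene [ 1.31951937 -0.52500711  1.01893228] [ 0.78286765  0.49258639 -0.19369298 -0.32704727]
console [([308, 245], 0.82, [0.699, -0.125, 0.139])]
cartridge_mid [([96, 293], 0.98, [0.54, -0.622, 0.038]), ([396, 236], 0.97, [0.701, 0.153, 0.036]), ([185, 192], 0.65, [0.297, -0.311, 0.043])]
rod_grip []
pawl_tab [([310, 210], 0.48, [0.596, -0.063, 0.135])]
clip_near [([308, 244], 0.93, [0.699, -0.125, 0.142])]
clip_far [([310, 240], 0.94, [0.694, -0.12, 0.149])]
seat [([311, 244], 0.74, [0.697, -0.118, 0.14])]
guard_edge [([311, 241], 0.75, [0.695, -0.118, 0.146]), ([357, 207], 0.41, [0.614, 0.074, 0.104])]
pan [([171, 251], 0.91, [0.463, -0.414, 0.003])]
scale []
soy_bottle [([322, 286], 0.61, [0.798, -0.143, 0.113]), ([210, 280], 0.35, [0.666, -0.367, 0.099])]
vinegar_bottle [([454, 197], 0.81, [0.693, 0.344, 0.103]), ([308, 241], 0.52, [0.696, -0.124, 0.149]), ([413, 172], 0.22, [0.505, 0.359, 0.041])]
jar [([384, 272], 0.62, [0.814, 0.028, 0.082]), ([359, 206], 0.54, [0.612, 0.079, 0.103])]
can [([209, 279], 0.91, [0.664, -0.367, 0.1])]
bowl [([254, 191], 0.68, [0.349, -0.113,
[... 785 characters left out ...]
.071])]
guard_edge [([282, 176], 0.68, [0.666, -0.091, 0.079]), ([271, 186], 0.21, [0.616, -0.049, 0.121])]
pan [([367, 231], 0.66, [0.481, -0.415, 0.001])]
scale [([153, 223], 0.82, [0.484, 0.383, 0.04]), ([281, 179], 0.16, [0.658, -0.084, 0.067])]
soy_bottle [([153, 227], 0.32, [0.469, 0.38, 0.044])]
vinegar_bottle [([160, 170], 0.88, [0.665, 0.345, 0.135]), ([200, 260], 0.21, [0.359, 0.209, -0.007]), ([294, 144], 0.17, [0.766, -0.127, 0.16])]
jar []
can [([355, 179], 0.82, [0.656, -0.357, 0.102])]
bowl [([292, 258], 0.66, [0.371, -0.133, 0.006])]
dip_cup [([231, 256], 0.71, [0.377, 0.091, 0.005]), ([268, 188], 0.29, [0.61, -0.042, 0.115])]
spoon [([199, 257], 0.73, [0.366, 0.215, 0.003])]
```

```bash
python3 -c "
import cv2,numpy as np
a=cv2.imread('pics/scene.png');b=cv2.imread('pics/top.png')
print(a.shape)"
```

```text
(420, 560, 3)
```

View pics/scene.png

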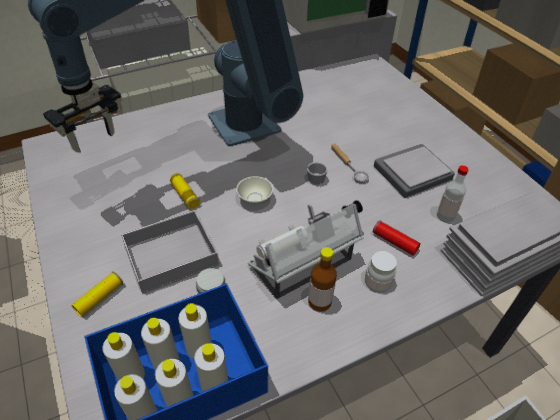

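View pics/top.png

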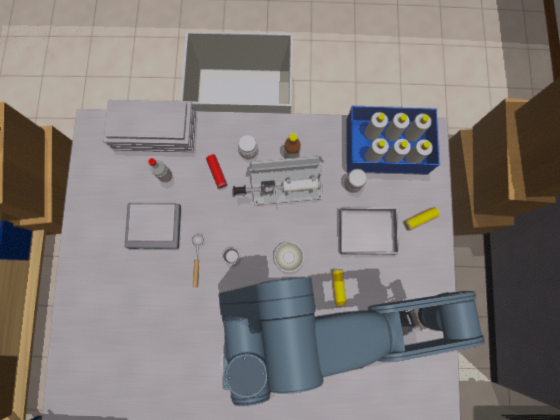

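The scene view shows the dispenser at about (310,240), with the grip at (352,207). In the top view the white cartridge is at about (300,186), the black grip at (239,190), the pan at (367,231) and the bowl at (289,257). Next I'll enlarge the dispenser in both pictures.

```bash
python3 - <<'E'
from h import *
t=pickle.load(open("top.pkl","rb"));s=pickle.load(open("scene.pkl","rb"))
a=cv2.resize(t["image"][145:220,225:330],(800,571),interpolation=cv2.INTER_CUBIC)[:,:,::-1]
cv2.imwrite("pics/c1.png",a)
b=cv2.resize(s["image"][190:295,240:380],(800,600),interpolation=cv2.INTER_CUBIC)[:,:,::-1]
cv2.imwrite("pics/c2.png",b)
P=cloud(t)
# heights / positions along grip..cartridge line
for u in range(230,328,6): print(u,[np.round(P[v,u],3).tolist() for v in (184,187,190)])
# pan rim & misc
m=(P[...,2]>.04)&(P[...,2]<.07)&(P[...,1]<-.27)&(P[...,1]>-.56)&(P[...,0]>.33)&(P[...,0]<.6)
pts=P[m]; print(len(pts),cv2.minAreaRect(pts[:,:2].astype(np.float32)), np.median(pts[:,2]))
P2=cloud(s)
for nm,Q in(("top",P),("scene",P2)):
    m=(Q[...,2]>.035)&(Q[...,2]<.3)&(Q[...,0]>.55)&(Q[...,0]<.9)&(Q[...,1]>-.3)&(Q[...,1]<.17)
    pk=Q[m]; pickle.dump(pk,open(nm+"_cl.pkl","wb")); print(nm,len(pk))
E
```

```text
230 [[0.65, 0.109, 0.002], [0.64, 0.109, -0.006], [0.629, 0.109, -0.009]]
236 [[0.652, 0.086, -0.005], [0.615, 0.074, 0.097], [0.602, 0.073, 0.107]]
242 [[0.652, 0.063, -0.002], [0.614, 0.052, 0.104], [0.604, 0.052, 0.101]]
248 [[0.653, 0.039, -0.003], [nan, nan, nan], [0.605, 0.03, 0.1]]
254 [[0.637, 0.012, 0.063], [0.627, 0.012, 0.058], [0.607, 0.009, 0.091]]
260 [[0.637, -0.01, 0.064], [0.618, -0.013, 0.096], [0.606, -0.013, 0.1]]
266 [[0.629, -0.034, 0.1], [0.616, -0.035, 0.107], [0.603, -0.035, 0.112]]
272 [[0.628, -0.056, 0.107], [0.614, -0.057, 0.115], [0.605, -0.057, 0.108]]
278 [[0.642, -0.077, 0.054], [0.619, -0.078, 0.097], [0.621, -0.078, 0.046]]
284 [[0.628, -0.099, 0.109], [0.615, -0.1, 0.116], [0.607, -0.1, 0.105]]
290 [[0.627, -0.121, 0.114], [0.616, -0.121, 0.116], [0.608, -0.122, 0.103]]
296 [[0.629, -0.143, 0.109], [0.619, -0.143, 0.106], [0.61, -0.143, 0.098]]
302 [[0.628, -0.164, 0.117], [0.618, -0.164, 0.11], [0.612, -0.165, 0.092]]
308 [[0.63, -0.186, 0.112], [0.62, -0.186, 0.106], [0.625, -0.19, 0.04]]
314 [[0.631, -0.207, 0.109], [0.621, -0.208, 0.106], [0.611, -0.208, 0.099]]
320 [[0.639, -0.232, 0.082], [0.627, -0.232, 0.082], [0.626, -0.236, 0.04]]
326 [[0.659, -0.262, 0.006], [0.648, -0.262, 0.001], [0.636, -0.262, 0.001]]
322 ((0.4478645920753479, -0.4134942293167114), (0.2254677414894104, 0.21752627193927765), 1.2635513544082642) 0.05215944088357627
top 3460
scene 6779
```

View pics/c1.png

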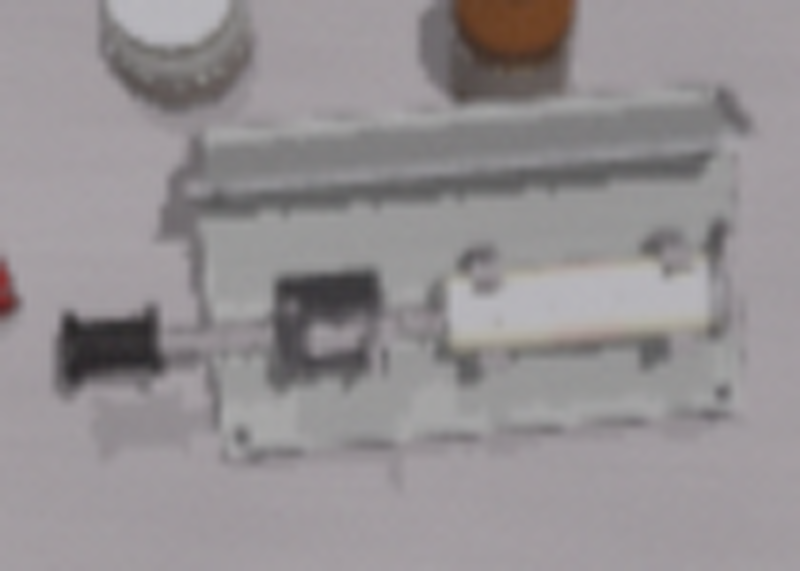

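View pics/c2.png

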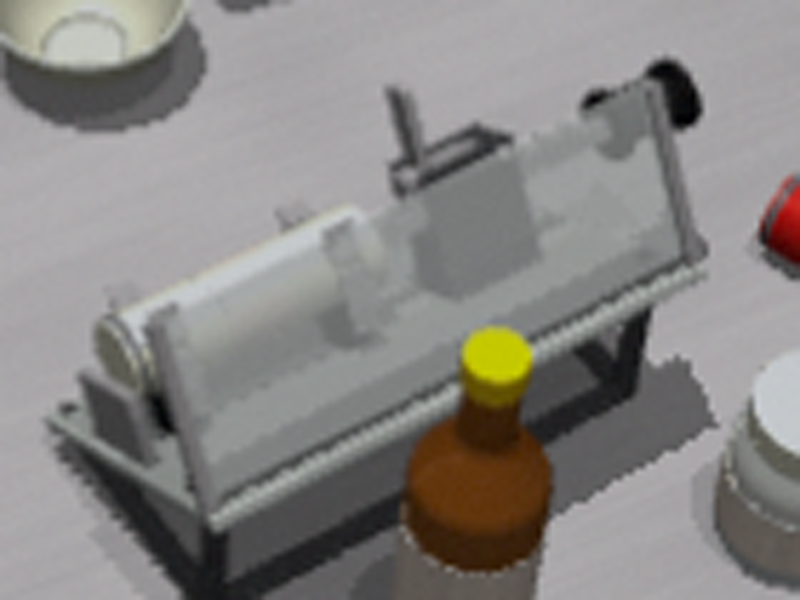

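Top crop: the cartridge ends are at about (447,317) and (712,295), the grip at (108,346). Scene crop: the far end disc of the cartridge is at (115,352), the tab top at (395,92), the grip's end flange at (675,95). I'll fit the dispenser pose to these plus the depth on the face.

```bash
python3 - <<'E'
from h import *
from scipy.optimize import least_squares
t=pickle.load(open("top.pkl","rb"));s=pickle.load(open("scene.pkl","rb"))
T=lambda x,y:(225+x/7.619-.44,145+y/7.619-.44); C=lambda x,y:(240+x/5.714-.41,190+y/5.714-.41)
obs=[(t,(0,65,0),T(447,317),1),(t,(0,-65,0),T(712,295),1),(t,(0,223.5,0),T(108,346),1),
     (s,(0,-65,0),C(115,352),1),(s,(0,102,63),C(395,92),1),(s,(0,243,0),C(675,95),.5)]
Pt=cloud(t); face=[]
for x,y in [(250,250),(330,240),(420,230),(300,415),(420,410),(560,380),(400,240)]:
    u,v=T(x,y); face.append(Pt[int(round(v)),int(round(u))])
face=np.array(face)
def fr(psi):
    Rz=R.from_euler('z',psi).as_matrix(); a=np.radians(31)
    return Rz@np.array([[np.cos(a),0,-np.sin(a)],[0,1,0],[np.sin(a),0,np.cos(a)]])
def res(p):
    F=fr(p[3]); r=[]
    for c,m,uv,w in obs: r+=list(w*(proj(c,p[:3]+F@np.array(m)/1e3)[0]-uv))
    r+=list(((face-p[:3])@F[:,2]+.04)/.004)
    return np.array(r)
o=least_squares(res,[.62,-.15,.1,0],loss='soft_l1'); print(o.x, np.round(res(o.x),2))
np.save("pose.npy",o.x)
F=fr(o.x[3]); 
for n,m in dict(grip=(0,223.5,0),tab=(0,102,49),pivot=(0,138,18),guard=(82,0,48)).items(): print(n,(o.x[:3]+F@np.array(m)/1e3).round(3))
# cloud in face frame: guard edge & clips check
for nm in("top","scene"):
    q=(pickle.load(open(nm+"_cl.pkl","rb"))-o.x[:3])@F*1e3
    for lab,m in dict(cart=(abs(q[:,0])<25)&(abs(q[:,1])<62)&(q[:,2]>8)&(q[:,2]<40),grip=(abs(q[:,0])<25)&(q[:,1]>200)&(q[:,1]<255)&(abs(q[:,2])<30),tab=(abs(q[:,0])<15)&(q[:,1]>85)&(q[:,1]<120)&(q[:,2]>35),guard=(q[:,0]>65)&(q[:,2]>0)&(q[:,2]<60)&(q[:,0]<95)).items():
        k=q[m]; 
        if len(k): print(nm,lab,len(k),np.median(k,0).round(1),np.percentile(k,5,0).round(1),np.percentile(k,95,0).round(1))
# obstacle map top heights
for lab,b in dict(pan=(.33,.6,-.56,-.27)).items():
    m=(Pt[...,2]>.044)&(Pt[...,0]>b[0])&(Pt[...,0]<b[1])&(Pt[...,1]>b[2])&(Pt[...,1]<b[3])
    u=np.argwhere(m); k=Pt[m]; print(np.percentile(k,[1,99],axis=0).round(3))
E
```

```text
[ 0.62991401 -0.15957632  0.09525001  0.1054672 ] [-0.51  0.1   0.31  0.27  0.4  -0.36 -0.16  0.72  0.38 -1.95 -0.29 -0.14
  1.87 -0.74  1.66 -2.07  2.94  0.02 -1.  ]
grip [0.606 0.063 0.095]
tab [ 0.594 -0.061  0.137]
pivot [ 0.606 -0.023  0.111]
guard [ 0.675 -0.155  0.179]
top cart 334 [ 2.8  1.4 16.4] [-17.  -54.2   9.3] [20.1 56.5 22.8]
top grip 102 [  2.7 223.2   9.8] [-12.5 201.    2.1] [ 14.9 243.9  17.6]
top tab 12 [ 4.1 98.9 62. ] [-5.7 97.5 41.8] [  8.5 102.1  65.9]
top guard 332 [85.9 50.2 32.2] [ 82.5 -69.9   4. ] [ 88.4 168.8  49.5]
scene cart 223 [ 3.8 -3.5 17.7] [-17.6 -57.5  14.7] [19.2 51.2 22. ]
scene grip 93 [  7.8 239.6   9.7] [ -7.9 201.5 -11. ] [ 16.9 246.2  17.7]
scene tab 47 [ 5.3 98.6 49.8] [-5.  96.8 37.8] [ 10.1 102.3  61.7]
scene guard 1863 [86.9 41.  24.5] [ 83.4 -71.2   2.5] [ 90.4 167.5  46.3]
[[ 0.391 -0.521  0.044]
 [ 0.562 -0.312  0.062]]
```

The fit agrees to about 2–3 mm. The depth cloud asks for +2.5 mm along face x. The pan spans 171 × 209 mm, as stated. Now for step 1: push the tab along its arc with closed fingers.

```bash
cat >> h.py <<'E'
p=np.load("pose.npy"); _a=np.radians(31)
F=R.from_euler('z',p[3]).as_matrix()@np.array([[np.cos(_a),0,-np.sin(_a)],[0,1,0],[np.sin(_a),0,np.cos(_a)]])
S=p[:3]+F@[.0025,0,0]
W=lambda *m:S+F@np.array(m)/1e3
Q=R.from_matrix(np.c_[F[:,1],F[:,0],-F[:,2]]).as_quat()
if (arm.solve_ik(W(0,100,150),Q) is None): Q=R.from_matrix(np.c_[-F[:,1],-F[:,0],-F[:,2]]).as_quat()
tip=lambda x,y,z:W(x,y,z+84)
gp=lambda x,y,z:W(x,y,z+65)
def st(m=""): print(m,"t",round(arm.read_t(),2),"f",(np.array(arm.read_contact_force())@F).round(1),"w",round(arm.read_gripper_width(),4),"facepos",((np.array(arm.read_ee_pos())-S)@F*1e3).round(1))
E
python3 - <<'E'
from h import *
q0=arm.read_q(); print("q0",np.round(q0,2))
for sgn in(1,-1):
    Qs=R.from_matrix(np.c_[sgn*F[:,1],sgn*F[:,0],-F[:,2]]).as_quat()
    for n,x in dict(tab=tip(0,80,38),grip=gp(0,225,0),grip2=gp(0,305,0),cart=gp(0,0,-4),up=gp(0,0,150)).items():
        j=arm.solve_ik(x,Qs); print(sgn,n,None if j is None else np.round(j,2))
E
```

```text
q0 [-1.42  0.26  1.54  0.    1.35 -0.2 ]
1 tab [-0.5   0.2   2.01  0.59  0.55 -1.06]
1 grip [-0.15  0.29  2.05  0.45  0.31 -0.66]
1 grip2 [ 0.03  0.3   2.03  0.14  0.27 -0.19]
1 cart [-0.6   0.38  1.92  0.72  0.53 -1.28]
1 up [-0.73  0.08  1.92  0.54  0.84 -1.14]
-1 tab [-0.5   0.2   2.01  0.59  0.55  2.09]
-1 grip [-0.15  0.29  2.05  0.45  0.31  2.48]
-1 grip2 [0.03 0.3  2.03 0.14 0.27 2.95]
-1 cart [-0.6   0.38  1.92  0.72  0.53  1.87]
-1 up [-0.73  0.08  1.92  0.54  0.84  2.01]
```

```bash
python3 - <<'E'
from h import *
arm.gripper_to(0.0)
arm.movep(tip(0,78,120),Q); st("above")
arm.move_l(tip(0,78,38),rate=.1); st("down")
piv=np.array([138,18])
for a in np.linspace(0,.8,9):
    y=-39*np.cos(a)+20*np.sin(a)+piv[0]-7.5; z=39*np.sin(a)+20*np.cos(a)+piv[1]
    arm.move_l(tip(0,y,z),rate=.06 if a<.05 else .04); st(f"a={a:.2f}")
y0=y
arm.move_l(tip(0,y-6,z+40),rate=.12)
arm.gripper_to(.06)
arm.move_l(tip(0,y-6,z+90),rate=.2); st("off")
for n in("scene","top"):
    s=arm.snapshot(n); pickle.dump(s,open(n+"1.pkl","wb"))
    q=(cloud(s).reshape(-1,3)-S)@F*1e3
    m=(abs(q[:,0])<12)&(q[:,1]>80)&(q[:,1]<180)&(q[:,2]>25)&(q[:,2]<90)
    k=q[m]; print(n,len(k)); print(k[np.argsort(-k[:,2])][:12].round(0).tolist())
    if n=="scene": cv2.imwrite("pics/s1.png",cv2.resize(s["image"][150:310,220:400],(720,640))[:600,:,::-1])
E
```

```text
above t 5.27 f [-0.3 -1.  -0.5] w 0.0008 facepos [2.000e-01 7.710e+01 2.041e+02]
down t 6.23 f [-0.   0.9 -0.7] w 0.0004 facepos [  0.3  77.9 122.3]
a=0.00 t 6.61 f [-2.4 -7.4  4.9] w 0.0002 facepos [  1.1  90.  123.2]
a=0.10 t 6.87 f [-2.  -5.6  5.3] w 0.0003 facepos [  1.2  92.6 127. ]
a=0.20 t 7.12 f [-0.9 -5.5  6.3] w 0.0002 facepos [  1.1  95.5 130.5]
a=0.30 t 7.38 f [-1.3 -5.2  6.4] w 0.0004 facepos [  1.   98.6 133.6]
a=0.40 t 7.64 f [ 0.7 -3.8  7.4] w 0.0004 facepos [  1.  102.  136.4]
a=0.50 t 7.9 f [ 1.4 -3.8  8.1] w 0.0007 facepos [  0.9 105.6 138.8]
a=0.60 t 8.16 f [ 1.1 -2.8  7.6] w 0.0007 facepos [  0.8 109.5 141. ]
a=0.70 t 8.42 f [ 1.3 -1.3  6.1] w 0.0005 facepos [  0.7 113.8 142.8]
a=0.80 t 8.68 f [ 2.2 -1.   5.2] w 0.0005 facepos [  0.5 118.1 144.1]
off t 10.62 f [-1.1 -0.8 -0.4] w 0.0604 facepos [  0.4 111.4 234.2]
scene 140
[[7.0, 140.0, 77.0], [-5.0, 145.0, 76.0], [-8.0, 144.0, 76.0], [4.0, 145.0, 74.0], [-2.0, 143.0, 74.0], [-6.0, 142.0, 74.0], [8.0, 142.0, 73.0], [4.0, 141.0, 73.0], [3.0, 148.0, 73.0], [-4.0, 140.0, 72.0], [-8.0, 139.0, 72.0], [-3.0, 142.0, 72.0]]
top 0
[]
```

View pics/s1.png

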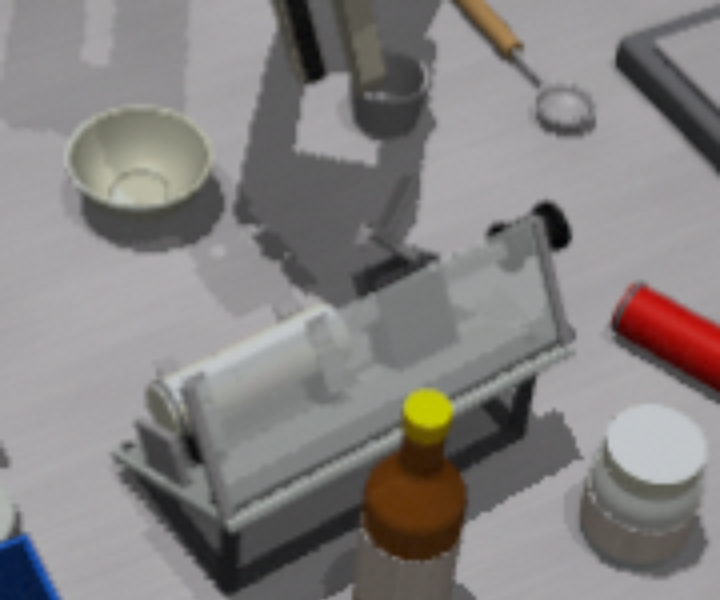

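The tab now leans up at about (y 143, z 77), which is roughly 0.78 rad, and the rod and bystanders haven't moved. Next, the rod.

```bash
python3 - <<'E'
from h import *
arm.movep(gp(0,225,90),Q); st("above")
arm.move_l(gp(0,225,0),rate=.12); st("at grip")
arm.gripper_to(0.015); st("gripped")
for d in (10,30,50,70,79):
    arm.move_l(gp(0,225+d,0),rate=.06); st(d)
arm.gripper_to(.06); st("rel")
arm.move_l(gp(0,225+79,120),rate=.2); st("off")
for n in("scene","top"):
    s=arm.snapshot(n); pickle.dump(s,open(n+"2.pkl","wb"))
    q=(cloud(s).reshape(-1,3)-S)@F*1e3
    m=(abs(q[:,0])<25)&(q[:,1]>190)&(q[:,1]<360)&(abs(q[:,2])<30)
    k=q[m]; print(n,len(k),"grip",np.percentile(k,[3,97],axis=0).round(0).tolist())
    m=(abs(q[:,0])<12)&(q[:,1]>90)&(q[:,1]<180)&(q[:,2]>60)&(q[:,2]<90)
    print("tab",np.median(q[m],0).round(0))
    if n=="scene": cv2.imwrite("pics/s2.png",cv2.resize(s["image"][150:310,220:400],(720,640))[:600,:,::-1])
E
```

```text
above t 11.33 f [ 0.3 -0.3 -0. ] w 0.0598 facepos [ -0.4 225.5 154.2]
at grip t 12.23 f [ 0.   0.1 -0.4] w 0.06 facepos [  0.4 224.5  65.4]
gripped t 12.89 f [-7.5 -2.4  7. ] w 0.0252 facepos [ -3.5 225.9  64.9]
10 t 13.21 f [-7.9 -0.1  8.2] w 0.0252 facepos [ -3.6 236.2  64.9]
30 t 13.69 f [-7.1  2.1  9.5] w 0.0252 facepos [ -3.8 256.4  65.1]
50 t 14.18 f [-7.3  1.6 11.4] w 0.0255 facepos [ -4.  276.3  65.2]
70 t 14.66 f [-7.2  1.5 11.8] w 0.0255 facepos [ -4.2 296.2  65.3]
79 t 14.96 f [-9.3 -7.9 14. ] w 0.0253 facepos [ -4.2 303.7  65.3]
rel t 15.71 f [-1.2  0.3 -0.5] w 0.0598 facepos [1.000e-01 3.041e+02 6.500e+01]
off t 16.46 f [ 0.5 -0.1  0.1] w 0.0598 facepos [-3.000e-01  3.040e+02  1.847e+02]
scene 276 grip [[-11.0, 242.0, -13.0], [14.0, 324.0, 17.0]]
tab [  1. 137.  68.]
top 117 grip [[-14.0, 193.0, -6.0], [9.0, 288.0, 17.0]]
tab [ -3. 137.  68.]
```

View pics/s2.png

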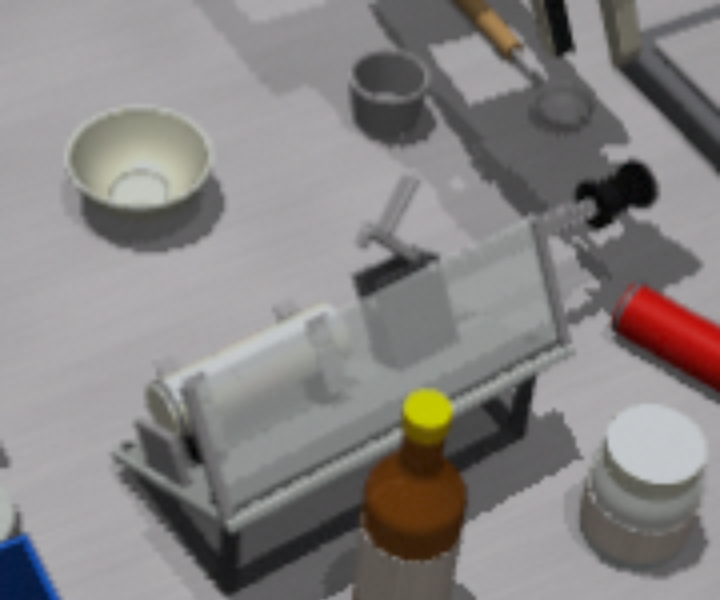

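The rod is out by about 79 mm and the pawl is still up. The grip pulled the jaws about 4 mm down the slope, so I'll use x = −4 for the cartridge.

```bash
python3 - <<'E'
from h import *
arm.gripper_to(.075)
arm.move_l(gp(-4,304,135),rate=.2)
arm.move_l(gp(-4,0,135),rate=.25); st("above")
arm.move_l(gp(-4,0,-4),rate=.12); st("at cart")
arm.gripper_to(0.025); st("gripped")
for z in (3,10,17,24,31,45,90,160):
    arm.move_l(gp(-4,0,z),rate=.06 if z<40 else .12); st(z)
for n in("scene","top"):
    s=arm.snapshot(n); pickle.dump(s,open(n+"3.pkl","wb"))
    if n=="scene": cv2.imwrite("pics/s3.png",cv2.resize(s["image"][100:310,180:400],(754,720))[:600,:,::-1])
E
```

```text
above t 18.68 f [-0.2  0.1  0.5] w 0.0751 facepos [ -4.2   1.3 199.8]
at cart t 19.98 f [ 0.2 -0.   0.6] w 0.0753 facepos [-3.6 -0.2 61.5]
gripped t 20.65 f [ 4.6  1.1 -0.2] w 0.0395 facepos [-2.7 -0.3 61.3]
3 t 20.92 f [ 3.5  1.  -0.6] w 0.039 facepos [-3.5  0.  68.1]
10 t 21.18 f [3.3 2.4 1.9] w 0.0393 facepos [-3.7  0.2 75.2]
17 t 21.45 f [3.  1.9 7. ] w 0.0393 facepos [-3.5  0.1 82.6]
24 t 21.72 f [2.6 0.7 7.7] w 0.0393 facepos [-3.5 -0.5 89.7]
31 t 21.98 f [-0.7  0.7 -0.9] w 0.039 facepos [-4.9  0.2 95.9]
45 t 22.25 f [-0.7 -0.3 -1.2] w 0.0396 facepos [ -4.   -0.2 110.2]
90 t 22.77 f [-0.3 -1.5 -0.5] w 0.0392 facepos [-4.100e+00 -1.000e-01  1.549e+02]
160 t 23.51 f [-1.   0.1 -1.9] w 0.0393 facepos [-4.400e+00  2.000e-01  2.245e+02]
```

View pics/s3.png

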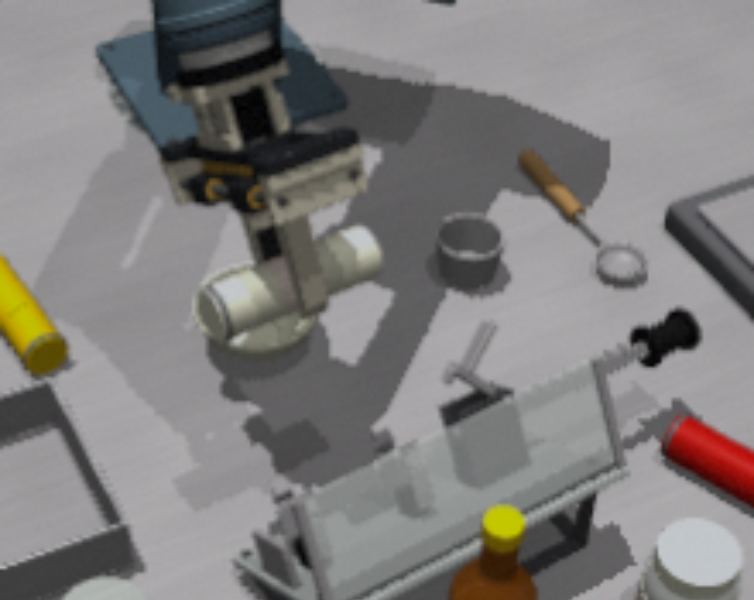

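The cartridge is held level and is clear of the clips. Now the pan.

```bash
python3 - <<'E'
from h import *
V=R.from_matrix(np.array([[0,1,0],[1,0,0],[0,0,-1.]])).as_quat()
c=np.array([.4765,-.4165])
arm.movep([*c,.30],V); st("above pan")
arm.move_l([*c,.13],rate=.15); st("low")
for h in (.022,.014,.009,.006):
    arm.move_l([*c,h+.084],rate=.04); f=arm.read_contact_force(); print(h,np.round(f,1),np.round(arm.read_ee_pos(),4))
    if f[2]>6: break
arm.gripper_to(.044); arm.wait(.4); arm.gripper_to(.07); arm.wait(.5); st("released")
arm.move_l([*c,.30],rate=.15)
arm.movep([.35,-.45,.40],V); st("away")
for n in("scene","top"):
    s=arm.snapshot(n); pickle.dump(s,open(n+"4.pkl","wb")); P=cloud(s)
    m=(abs(P[...,0]-c[0])<.078)&(abs(P[...,1]-c[1])<.098)&(P[...,2]>.02)&(P[...,2]<.048)
    k=P[m]; print(n,len(k),np.median(k,0).round(3),np.percentile(k,[2,98],axis=0).round(3).tolist())
    q=(P.reshape(-1,3)-S)@F*1e3
    m=(abs(q[:,0])<12)&(q[:,1]>90)&(q[:,1]<180)&(q[:,2]>60)&(q[:,2]<90); print("tab",np.median(q[m],0).round(0))
    m=(abs(q[:,0])<25)&(q[:,1]>190)&(q[:,1]<360)&(abs(q[:,2])<30); print("grip max y",np.percentile(q[m],97,axis=0).round(0))
    save(s,n+"4")
E
```

```text
above pan t 24.62 f [-0.5  0.7 -0.8] w 0.0396 facepos [ -51.  -238.2  267.1]
low t 25.9 f [-0.4 -0.2 -0.4] w 0.0393 facepos [-137.6 -239.8  123. ]
0.022 [-0.3  0.4 -1. ] [ 0.4765 -0.4166  0.1059]
0.014 [ 1.  -0.4 -1.6] [ 0.4763 -0.4163  0.0976]
0.009 [-0.5 -0.4 -1.1] [ 0.4763 -0.4163  0.0926]
0.006 [-0.7  0.2 -1. ] [ 0.4764 -0.4164  0.0898]
released t 29.41 f [-0.3  0.1  1. ] w 0.0701 facepos [-159.1 -239.3   88. ]
away t 31.66 f [ 0.1 -0.4 -0.5] w 0.0697 facepos [-110.6 -259.1  419.3]
scene 789 [ 0.486 -0.421  0.039] [[0.399, -0.498, 0.021], [0.497, -0.352, 0.046]]
tab [  2. 137.  68.]
grip max y [ 13. 324.  17.]
top 356 [ 0.471 -0.422  0.04 ] [[0.455, -0.48, 0.025], [0.493, -0.356, 0.047]]
tab [ -2. 137.  68.]
grip max y [ 10. 323.  18.]
```

View pics/scene4.png

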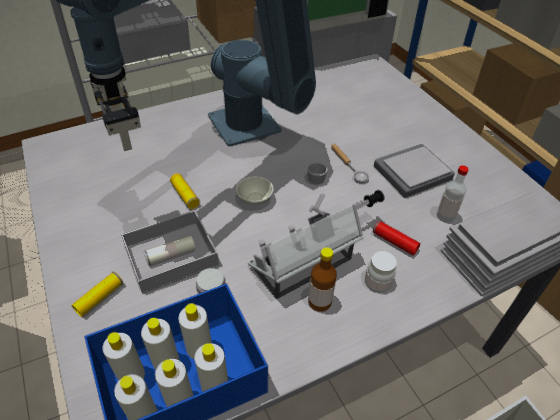

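The cartridge lies flat in the pan at about (170,250) px, with its top at 40–45 mm, so its centre is at about 24 mm. The pawl is up, the rod is back, and nothing else has moved. Handing in.

```bash
python3 - <<'E'
from h import *
st(); arm.finish_job()
E
```

```text
t 31.76 f [0.7 0.3 0.5] w 0.0701 facepos [-110.5 -258.7  418.1]
the job is handed in; nothing more can be done
```

The spent cartridge is lying flat in the steel pan, with the pawl left up and the rod drawn back. I handed the job in at 31.8 s of the 64 s allowed.

1. **Pawl:** I pushed the tab along its arc with closed fingers. The depth images put it at about 0.78 rad (0.3 needed), and the tab had not moved in the last look.
2. **Rod:** I gripped the handle and drew it back. The handle's end moved about 79 mm of the 80 mm travel (70 needed) and was in the same place in the last look.
3. **Cartridge:** The clips resisted with about 8 N and snapped open. The gripper carried it out level.
4. **Pan:** The cartridge is near the middle of the pan. Its top is at about 40–45 mm, so its centre is roughly 24 mm up (limit 34 mm).
5. **Bystanders:** They look unmoved in the last picture, but I did not measure them.

**Disagreements:** My position fit from hand-picked pixels and the depth data differed by about 2.5 mm up the slope. I followed the depth data, but closing on the rod grip shifted the arm about 4 mm down the slope, so I used −4 mm for the cartridge. Small forces of up to 16 N showed during the pawl push and rod pull, well under the limits.

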